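# Load the filter viewer and set its needle with the thumbwheel

## Task

Slide the white sample carrier, disc end first, into the tunnel of the grey filter viewer until it is fully home against the stop. Then roll the ribbed thumbwheel on top of the viewer until the needle under the scale window stands in the gap of the forked rider (not at the solid one), and let go of everything. Do not knock over or push away the jar, the label roll and the empty filter holder that stand around.

Things in the scene. Friction and masses are not known exactly. Their poses are not given: they have to be found in the camera images.
- carrier: Loose white plate 150 x 60 x 8 mm lying flat, 0.14 kg, with a filter disc (52 mm) let in near its +x end (disc top 10 mm above the underside). On its -x end an upright grip fin, 48 mm long (along x), 14 mm thick (along y), centred at x = -49, y = 0 mm, up to 42 mm above the underside. Origin: centre of the underside; +x points to the disc end, which goes into the tunnel first; z up.
- carrier_grip (a point): Point inside the fin, where to grip it: carrier frame x = -49, y = 0, z = 32 mm (10 mm below the fin's top). Same axes as the carrier.
- carrier_front (a point): Middle of the lower edge of the carrier's leading (+x, disc) end: carrier frame x = 75, y = 0, z = 0 mm.
- viewer: Grey filter viewer, fixed, 150 (x) x 168 (y) mm; origin: centre of the underside; +x points into the tunnel, +y left. Left half: tunnel, roof 36 mm high (46 behind x = 10 mm), round view hole. Right half: body 46 mm high with the thumbwheel. Along the back of the top a 110 mm wide scale window, 53 mm high; the riders there reach 56 mm.
- mouth (a point): Centre of the tunnel's mouth at floor level: viewer frame x = -75, y = 45, z = 6 mm; axes as the viewer's. Tunnel 63 mm wide, 14 mm high inside, along the viewer's +x. Before the mouth an apron 40 mm long, level with the tunnel floor (6 mm above the table), with two flared guides 16 mm high that begin 29 mm before the mouth, 76 mm apart there, and narrow to the mouth.
- stop (a point): Centre of the end wall of the tunnel at floor level, 85 mm behind the mouth: viewer frame x = 10, y = 45, z = 6 mm; axes as the viewer's. The carrier is fully home when point carrier_front is here; the grip fin then still stands wholly outside, its near edge 15 mm before the mouth.
- wheel_top (a point): Crown of the untouched thumbwheel (fixed point): viewer frame x = -35, y = -45, z = 55 mm; axes as the viewer's. Black ribbed wheel, radius 25, 24 mm wide, axle along y, 9 mm out of the body (6.5 over its bezel): too little to pinch. Sprung: gives up to 4 mm downward, 1 N plus 1.8 N per mm. Stroke it along the viewer's x with a closed fingertip pressed 2 to 3 mm down; lift, go back, repeat.
- thumbwheel (a joint): Turn of the thumbwheel, rad, 0 at the start, range -2.9 to 2.9. Rolling its crown towards the viewer's +x (away from the mouth side) makes it grow. About 0.02 N m turns it; it stays where it is left. One rad is 25 mm of rim travel and moves the needle 12 mm.
- needle_tip (a point): Far (+x) end of the black needle (4 mm wide, 26 mm long, along x, with a 10 mm wide foot at its near end) under the window. It moves along the viewer's y: 12 mm to +y (left) for each rad of the thumbwheel, up to 35 mm either way. Viewer frame x = 59, z = 50 mm, y = 0 at the start; it dips with the pressed wheel.
- fork_rider: Fixed steel rider 28 mm wide on the back edge of the viewer's top; two prongs, 8 mm wide each, point to the viewer's -x over the window with a gap of 12 mm between them: the needle shall stand in this gap. Origin at the middle of its width, on the viewer's top; axes as the viewer's. It stands 15 to 24 mm left or right of the window's middle.
- solid_rider: Fixed steel rider of the same size, with one solid 28 mm wide tongue and no gap, on the other side of the window's middle. Not the wanted place. Origin as the forked one's.
- screw_jar: Bystander: white jar with blue lid, diameter 59, height 70 mm. Origin at the centre of its underside.
- label_roll: Bystander: cream roll of labels, diameter 59, height 25 mm. Origin at the centre of its underside.
- empty_holder_1: Bystander: small flat white empty filter holder, diameter 46, height 8 mm. Origin at the centre of its underside.
Not all that is in view belongs to the job. Of the things that look like the carrier, take the one that is farthest to the robot's left at the start.

How it is judged (in metres and radians):
On the way, in this order (a step that is already met when the one before it is completed fails the run):
1. the carrier is fully home in the tunnel (within 4 mm of the stop, flat on the floor) (x of carrier_front in the frame of stop above -0.004 m and y of carrier_front in the frame of stop between -0.004 and 0.004 m and z of carrier_front in the frame of stop between -0.004 and 0.005 m and angle between carrier's own z axis and vertical below 0.1 rad), for 0.2 s.
2. the needle stands in the fork's gap, with the carrier still home (all of step 1 and y of needle_tip in the frame of fork_rider between -0.004 and 0.004 m), for 0.2 s.
At the end, for the whole second after the job is handed in: The carrier lies in the tunnel, disc end first, its leading end within 4 mm of the stop and its plate flat; the needle tip is within 4 mm of the middle of the forked rider's gap; the carrier is at rest and released (all of step 2 and linear speed of carrier below 0.01 m/s); the robot touches nothing.
It fails at once if the jar, the label roll or the empty holder was pushed more than 40 mm or tipped over (distance of any of screw_jar, label_roll, empty_holder_1 from where it was at the start of the episode above 0.04 m or angle between any of screw_jar, label_roll, empty_holder_1's own z axis and vertical above 0.6 rad).
It also fails if it takes over 61 s, if anything falls off the work surface, if the arm or the gripper's body presses on something with over 40 N, if the wrist force passes 120 N, or if a joint passes its speed limit or range.

## Robot

A 6-joint arm with a two-finger parallel gripper is mounted at the origin on a cart in front of the work surface, level with it; the furniture and walls round the work are solid. World frame = base frame: x ahead of the robot, y to its left, z up, the work surface at z = 0. Lengths are in m, angles in degrees, forces in N, time in s.
With the tool pointing down it reaches from about 0.375 to 0.9 m from the base axis. Payload 3.1 kg.
Tool frame: the origin (TCP) lies on the centre line of the jaws, within the pads' length; the fingertips stand 22 mm ahead of it and the grasp point (between the pads) lies 3 mm ahead of it; z points along the fingers, y is the line along which they close (so a half turn about z gives the same grasp; the last joint's range is limited). The gripper opens to 87 mm and grips with 3 to 60 N. Pads are 19 mm wide; open, the fingers measure 117 mm over their backs; the gripper's body (75 mm by 190 mm) begins 51 mm behind the grasp point.
Start: joints at [66.836, 30.224, 82.088, -0, 67.689, -10.227], TCP at [0.14, 0.609, 0.245] pointing down, gripper open.
Joint ranges: [-176.69, 176.69], [-43.24, 126.21], [12.49, 139.97], [-82, 262], [0, 151.66], [-163.58, 163.58]. Speed limits (degrees/s): [159.86, 159.86, 180, 180, 180, 180].

## Interface

Orientations are given as a 3x3 rotation matrix whose columns are the frame's x, y, z axes.
In Python, from rig import * gives the robot as it stands.
- The arm moves only by the shell command python3 -m jog 'ROWS'. ROWS is text: rows parted by semicolons, each of 7 numbers parted by spaces: the shift along the tool's x, y, z in mm, then the turn, a rotation vector about the tool's x, y, z in rad, then the finger opening in mm, from 0 to 87. In form: tx ty tz ax ay az fingers; .... A call has 1 to 12 rows; each row shifts and turns the commanded pose from where the row before left it, along the tool's axes as they then stand; what a row does not reach is not made up. A row lasts 1/8 s, in which the tool goes at most 62.5 mm and 10.7 degrees, less where a joint would pass 70% of its speed; a pose out of reach is approached as far as the arm can. A call with a gripper value outside its range is refused whole. The fingers move at their own pace and stop on an object; the grip force is fixed at half the most. Time passes only in rows, so rows that do not move let the fingers close. It gives the time, the measured TCP pose, the force, the opening and the grip force at its end, in the units of the state.
- read_state(): the state, without advancing time (a new reading comes with each control period).
- capture(name): name is "scene" or "top" or "wrist"; returns a dict with "color" (384x512x3 uint8, red, green, blue), "camera_matrix" (3x3 intrinsics, pixels), "R" (3x3) and "t" (3): a world point X has camera coordinates R X + t. Camera axes: x right, y down, z forward; pixel columns grow to the right and rows downward; lengths in m; the calibration is good to about 2 mm. A picture is of the moment at which its call begins. There is no depth.
- hand_in(): hands the job in; it is judged then, once.
Trained networks look in the newest picture that a camera, given by its name, has taken for a name from the list of things; names that differ only in an ending like _2 or _b are one class to them, and where a whole thing is asked for, a point or a joint stands for the part that bears it (a point fixed in the world has none). Each returns a list of dicts, best first, with "conf" (0 to 1); they miss things now and then, are a little off and sometimes report something else, mostly with a low value. They report only what shows in the picture. A call takes as long as a camera call. They do not tell look-alikes from the thing itself.
- find_in(camera, target): "at" ([x, y, z] in m, in world coordinates, good to about 4 mm: the middle of the surface that is visible of it).
- trace(camera, target): "pixels" (384x512 bool, what is visible of it).
- place_of(camera, target): "at" ([x, y, z] in m, in world coordinates, good to about 4 mm: a listed point, or the origin of a listed thing).
The state is a dict: "time_s": time; "joint_positions": joint angles; "qvel": joint speeds; "tau": joint torques, N m; "position": TCP position; "tcp_rot": TCP orientation; "force": force on the tool from outside, world axes, zero at the start; "moment": the same for the moment, N m; "opening": opening from 0.0 (shut) to 1.0 (fully open); "grasp_force": force on a finger pad.
Only numpy, scipy, OpenCV 4.12 (cv2) and the standard library are available. Lean on these libraries where they do the work, as an engineer would, in place of code of your own. Each camera call takes 0.05 s, during which the arm holds its last target. There are 200 camera calls.

## Working session

There is one attempt and no reset: what is moved stays moved. The work goes in short steps, Python scripts to look and compute and a shell command to move; the robot and the scene stay as the last step left them, time stands still between calls to the robot, and variables do not carry over. Pictures are saved under pics/ and viewed, at most 11 in all, crops included, and the job is handed in when it is done.

```bash
ls; mkdir -p pics; python3 - <<'E'
from rig import *
import cv2,numpy as np
ims=[]
for c in ["scene","top"]:
    d=capture(c); cv2.imwrite(f"pics/{c}0.png",d["color"][:,:,::-1]); print(c,d["camera_matrix"].tolist(),np.round(d["R"],3).tolist(),np.round(d["t"],3).tolist())
    for t in ["carrier","carrier_grip","carrier_front","viewer","mouth","stop","wheel_top","fork_rider","solid_rider","needle_tip","screw_jar","label_roll","empty_holder_1"]:
        print(c,t,[(np.round(x["at"],3).tolist(),round(x["conf"],2)) for x in place_of(c,t)][:4])
s=read_state();print(s["time_s"],s["tcp_rot"],s["position"])
E
```

```text
pics
scene [[425.7856748184929, 0.0, 256.5551780976963], [0.0, 425.7856748184929, 190.82022098730712], [0.0, 0.0, 1.0]] [[0.893, -0.449, 0.002], [-0.333, -0.664, -0.67], [0.302, 0.598, -0.742]] [-0.552, 0.249, 1.034]
scene carrier [([0.683, -0.366, -0.002], 0.95)]
scene carrier_grip [([0.734, -0.367, 0.035], 0.89), ([0.475, 0.126, 0.035], 0.64), ([0.598, 0.16, 0.002], 0.27)]
scene carrier_front [([0.607, -0.365, 0.003], 0.98), ([0.596, 0.159, 0.002], 0.83), ([0.731, -0.14, 0.049], 0.62)]
scene viewer [([0.66, -0.153, 0.005], 0.57)]
scene mouth [([0.589, -0.107, 0.007], 0.61)]
scene stop [([0.667, -0.112, 0.006], 0.83)]
scene wheel_top [([0.624, -0.202, 0.056], 0.96), ([0.658, -0.154, 0.003], 0.62)]
scene fork_rider [([0.727, -0.177, 0.046], 0.55)]
scene solid_rider [([0.73, -0.138, 0.049], 0.48), ([0.599, 0.162, 0.001], 0.23)]
scene needle_tip []
scene screw_jar [([0.783, 0.078, -0.001], 0.88)]
scene label_roll [([0.536, -0.42, -0.002], 0.92)]
scene empty_holder_1 [([0.473, 0.338, 0.0], 0.55)]
top [[409.631212051784, 0.0, 258.3739550318815], [0.0, 409.631212051784, 196.06171165752923
[... 560 characters left out ...]
 mouth [([0.586, -0.11, 0.002], 0.94), ([0.665, -0.158, 0.002], 0.57)]
top stop [([0.674, -0.115, 0.006], 0.71), ([0.626, -0.198, 0.057], 0.45)]
top wheel_top [([0.627, -0.198, 0.056], 0.82), ([0.66, -0.162, 0.0], 0.2)]
top fork_rider [([0.729, -0.18, 0.048], 0.55)]
top solid_rider [([0.729, -0.137, 0.044], 0.48)]
top needle_tip []
top screw_jar [([0.782, 0.082, -0.005], 0.78)]
top label_roll [([0.532, -0.416, 0.004], 0.72)]
top empty_holder_1 [([0.47, 0.339, 0.0], 0.58), ([0.474, 0.128, 0.032], 0.46)]
1.4 [[-9.74599655e-01  2.23954253e-01 -6.78834081e-05]
 [ 2.23954257e-01  9.74599654e-01 -6.81499643e-05]
 [ 5.08966717e-05 -8.16217099e-05 -9.99999995e-01]] [0.13989732 0.60908919 0.2445251 ]
```

View pics/top0.png

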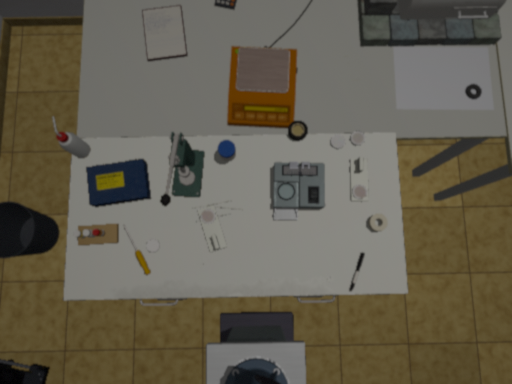

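View pics/scene0.png

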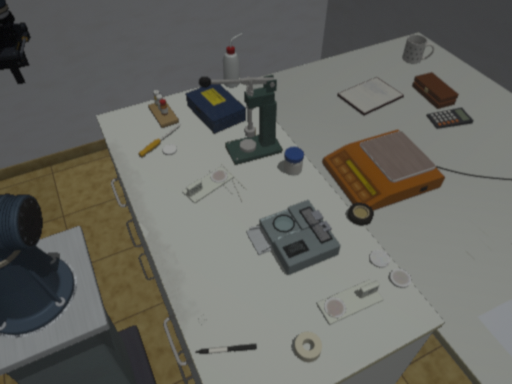

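Look-alikes for the carrier: the plate at top px (212,228), y≈+0.14, and the plate at top px (359,178), y≈−0.365. The leftmost is (212,228), so I choose that one. Its fin is at the near end and its disc at the far end, and the microscope stands close by at top px (187,175). The viewer is at px (298,187). I'll check the choice with the wrist camera.

```bash
cat > h.py <<'E'
from rig import *
import numpy as np, cv2
from scipy.spatial.transform import Rotation as Ro
def to(p,yaw_y=None):
    """print tool-frame shift (mm) to world TCP p, and az turn so tool y has world yaw yaw_y deg (other axes: make vertical)"""
    s=read_state();R=np.array(s["tcp_rot"]);P=np.array(s["position"])
    print("shift mm",np.round(R.T@(np.array(p)-P)*1000,1))
    if yaw_y is not None:
        a=np.radians(yaw_y);y=np.array([np.cos(a),np.sin(a),0]);z=np.array([0,0,-1.]);x=np.cross(y,z)
        T=np.stack([x,y,z],1);print("rotvec",np.round(Ro.from_matrix(R.T@T).as_rotvec(),3), "shift if turned first",np.round(T.T@(np.array(p)-P)*1000,1))
def tri(obs):
    """obs: list of (capture dict,(u,v))"""
    A=[];b=[]
    for d,(u,v) in obs:
        K=d["camera_matrix"];x=(u-K[0][2])/K[0][0];y=(v-K[1][2])/K[1][1];R=np.array(d["R"]);t=np.array(d["t"])
        A+=[R[0]-x*R[2],R[1]-y*R[2]];b+=[x*t[2]-t[0],y*t[2]-t[1]]
    return np.linalg.lstsq(np.array(A),np.array(b),rcond=None)[0]
def px(d,X):
    c=np.array(d["R"])@X+np.array(d["t"]);q=np.array(d["camera_matrix"])@c;return q[:2]/q[2]
def onz(d,uv,z):
    K=np.array(d["camera_matrix"]);R=np.array(d["R"]);t=np.array(d["t"])
    r=R.T@np.linalg.solve(K,[uv[0],uv[1],1]);o=-R.T@t;return o+r*(z-o[2])/r[2]
def po(c,names,n=3):
    for t in names: print(c,t,[(np.round(x["at"],4).tolist(),round(x["conf"],2)) for x in place_of(c,t)][:n])
E
python3 - <<'E'
from h import *
a=capture("scene");b=capture("top")
print("knob",tri([(a,(205,80)),(b,(165,198))]), "stand top",tri([(a,(266,85)),(b,(178,140))]))
to([0.473,0.125,0.215])
E
```

```text
knob [0.58155032 0.23528331 0.29031288] stand top [0.75799636 0.21382515 0.23528989]
shift mm [-433.  -397.2   29.5]
```

```bash
python3 -m jog '-30 -28 0 0 0 0 87;-43 -40 0 0 0 0 87;-43 -40 0 0 0 0 87;-43 -40 0 0 0 0 87;-43 -40 0 0 0 0 87;-43 -40 0 0 0 0 87;-43 -40 3 0 0 0 87;-43 -40 3 0 0 0 87;-43 -40 3 0 0 0 87;-43 -40 3 0 0 0 87;-16 -9 0 0 0 0 87;0 0 0 0 0 0 87'; python3 - <<'E'
from h import *
d=capture("wrist");cv2.imwrite("pics/w1.png",d["color"][:,:,::-1])
for t in ["carrier_grip","carrier_front","carrier"]: po("wrist",[t])
to([0.473,0.125,0.215],105.9)
print(read_state()["joint_positions"])
E
```

```text
time_s: 3.0
position: [0.4737, 0.1248, 0.2326]
tcp_rot: [[-0.974, 0.226, 0.0], [0.226, 0.974, 0.0], [-0.0, 0.001, -1.0]]
force: [-0.2, 0.8, -0.2]
opening: 1.002
grasp_force: 0.0
wrist carrier_grip [([0.4764, 0.121, 0.0328], 0.88)]
wrist carrier_front [([0.594, 0.1676, -0.0042], 0.81)]
wrist carrier [([0.5249, 0.1402, 0.0002], 0.69)]
shift mm [-1.8 -1.3 17.5]
rotvec [ 0.    -0.001 -0.501] shift if turned first [-0.9 -2.  17.5]
[ 1.88661187e+00  2.07530926e+01  1.02037589e+02  2.50183583e-02
  5.72740899e+01 -7.53178774e+01]
```

View pics/w1.png

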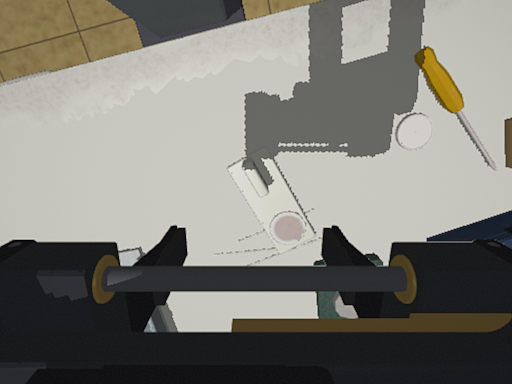

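The wrist view shows the chosen carrier. Its fin is at about (262,178), its disc at (288,228), and the screwdriver and white holder are at (414,130). Next is a close crop plus a mask measurement.

```bash
python3 - <<'E'
from h import *
d=capture("wrist");im=d["color"]
m=trace("wrist","carrier")[0]["pixels"].astype(np.uint8)
c=im[135:265,215:345].copy()
cn,_=cv2.findContours(m[135:265,215:345],cv2.RETR_EXTERNAL,cv2.CHAIN_APPROX_NONE)
big=cv2.resize(c,None,fx=4.5,fy=4.5,interpolation=cv2.INTER_CUBIC)
cv2.polylines(big,[(k*4.5).astype(int) for k in cn],True,(255,0,0),1)
cv2.imwrite("pics/w1c.png",big[:,:,::-1])
np.savez("w1.npz",**{k:np.array(v) for k,v in d.items()})
vv,uu=np.nonzero(m);P=np.array([onz(d,(u,v),0.006)[:2] for u,v in zip(uu,vv)])
r=cv2.minAreaRect((P*1000).astype(np.float32));print(r)
E
```

```text
((522.88232421875, 139.5447235107422), (151.7442626953125, 62.063411712646484), 17.2928466796875)
```

View pics/w1c.png

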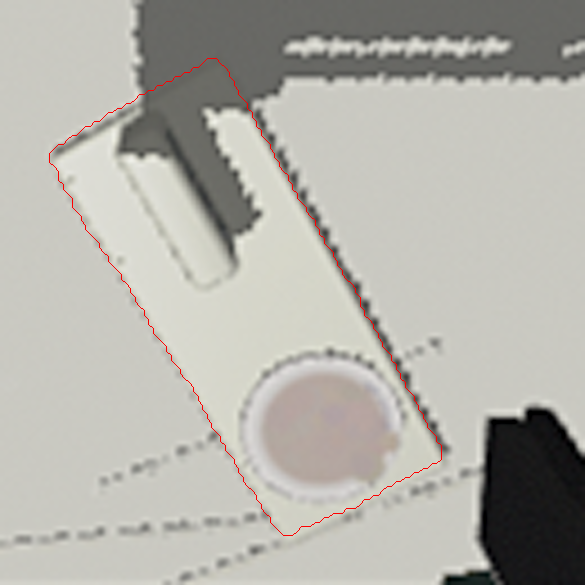

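The crop confirms the choice: fin at the near end, disc at the far end. The mask rectangle measures 152×62 mm, which fits the plate, with yaw 17.3°. That puts the grip at (0.476,0.125). The nets gave a fin height of 0.033 in all three views. I'll turn and come down partway.

```bash
python3 -m jog '0 0 0 0 0 -0.175 87;0 0 0 0 0 -0.175 87;0 0 0 0 0 -0.175 87;0 0 30 0 0 0 87;0 0 35 0 0 0 87;0 0 0 0 0 0 87'; python3 - <<'E'
from h import *
d=capture("wrist")
po("wrist",["carrier_grip","carrier_front"])
m=trace("wrist","carrier")[0]["pixels"].astype(np.uint8)
vv,uu=np.nonzero(m);print(uu.min(),uu.max(),vv.min(),vv.max());P=np.array([onz(d,(u,v),0.006)[:2] for u,v in zip(uu,vv)])
print(cv2.minAreaRect((P*1000).astype(np.float32)))
to([0.476,0.125,0.036],107.3)
E
```

```text
time_s: 4.05
position: [0.4706, 0.1259, 0.1659]
tcp_rot: [[-0.955, -0.296, -0.006], [-0.296, 0.955, -0.0], [0.006, 0.002, -1.0]]
force: [-0.6, 0.1, 0.8]
opening: 1.001
grasp_force: 0.0
wrist carrier_grip [([0.474, 0.1224, 0.0335], 0.81)]
wrist carrier_front []
224 278 167 264
((509.5159912109375, 134.79946899414062), (120.03263854980469, 60.152198791503906), 17.132980346679688)
shift mm [ -1.5  -1.1 132.8]
rotvec [-0.001  0.003 -0.002] shift if turned first [ -1.8  -1.2 132.8]
```

```bash
python3 -m jog '-1 -1 25 0 0 0 87;0 0 40 0 0 0 87;0 0 40 0 0 0 87;0 0 15 0 0 0 87;0 0 8 0 0 0 87;0 0 0 0 0 0 87'; python3 -c "
from h import *
to([0.476,0.125,0.037],107.3)"
```

```text
time_s: 5.0
position: [0.4749, 0.1246, 0.0402]
tcp_rot: [[-0.956, -0.295, 0.001], [-0.295, 0.956, 0.0], [-0.001, -0.0, -1.0]]
force: [-0.2, -0.5, 0.8]
opening: 1.002
grasp_force: 0.0
shift mm [-1.1  0.   3.2]
rotvec [-0.     0.001 -0.003] shift if turned first [-1.1  0.   3.2]
```

```bash
python3 -m jog '-1 0 3 0 0 0 87;0 0 0 0 0 0 0;0 0 0 0 0 0 0;0 0 0 0 0 0 0;0 0 0 0 0 0 0;0 0 0 0 0 0 0'; python3 - <<'E'
from h import *
for c in ["scene","top"]:
    d=capture(c)
    po(c,["mouth","stop","wheel_top","fork_rider","solid_rider","needle_tip","carrier_grip"])
b=capture("top")["color"];cv2.imwrite("pics/vt.png",np.hstack([cv2.resize(b[155:225,265:335],(400,400),interpolation=3),cv2.resize(capture("scene")["color"][195:275,255:345],(400,400),interpolation=3)])[:,:,::-1])
E
```

```text
time_s: 5.75
position: [0.4752, 0.1249, 0.0365]
tcp_rot: [[-0.956, -0.295, -0.0], [-0.295, 0.956, -0.0], [0.0, 0.0, -1.0]]
force: [-0.4, -0.5, 0.0]
opening: 0.516
grasp_force: 0.0
scene mouth [([0.5889, -0.1068, 0.008], 0.82), ([0.6675, -0.1139, 0.0059], 0.15)]
scene stop [([0.6676, -0.1114, 0.0064], 0.97)]
scene wheel_top []
scene fork_rider [([0.728, -0.1756, 0.0455], 0.42)]
scene solid_rider [([0.7316, -0.1383, 0.0449], 0.63)]
scene needle_tip []
scene carrier_grip [([0.7322, -0.3666, 0.0332], 0.71), ([0.4798, 0.1219, 0.032], 0.68), ([0.7848, 0.079, 0.0002], 0.47)]
top mouth [([0.5848, -0.112, 0.0064], 0.92)]
top stop [([0.6745, -0.1128, 0.0045], 0.76)]
top wheel_top [([0.6253, -0.1967, 0.0587], 0.76)]
top fork_rider [([0.7296, -0.1797, 0.0474], 0.51)]
top solid_rider [([0.729, -0.1381, 0.042], 0.45)]
top needle_tip []
top carrier_grip [([0.7303, -0.3726, 0.0276], 0.68)]
```

View pics/vt.png

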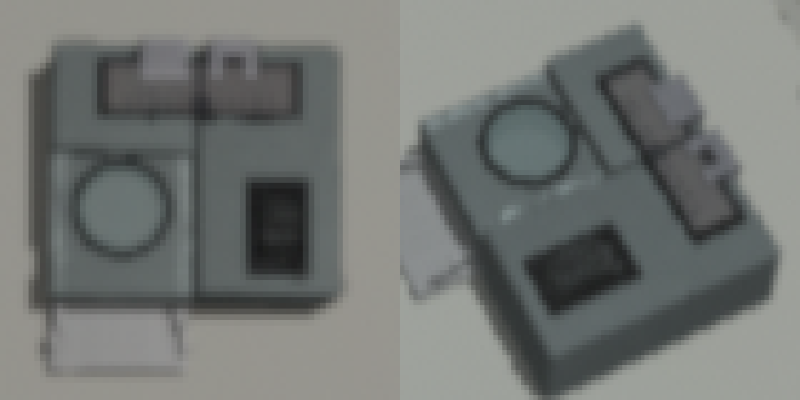

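The forked rider (with the gap) is the right one, at crop px (232,62) and world ≈(0.729,−0.178). The solid one is on the left at (165,60). So the needle has to go about 18 mm to the right, which takes negative wheel rolls. I'll finish closing and lift.

```bash
python3 -m jog '0 0 0 0 0 0 0;0 0 0 0 0 0 0;0 0 0 0 0 0 0;0 0 0 0 0 0 0;0 0 0 0 0 0 0;0 0 0 0 0 0 0;0 0 -10 0 0 0 0;0 0 -20 0 0 0 0;0 0 -30 0 0 0 0;0 0 -40 0 0 0 0;0 0 -20 0 0 0 0;0 0 0 0 0 0 0'; python3 - <<'E'
from h import *
d=capture("wrist")
po("wrist",["carrier_grip","carrier_front"])
# staging: carrier front 60 mm before mouth; grip 124 behind front
m=np.array([.587,-.110]);a=np.radians(-2)
g=m-(0.060+0.124)*np.array([np.cos(a),np.sin(a)]);print(g)
to([g[0],g[1],0.16],88)
print(read_state()["joint_positions"])
E
```

```text
time_s: 8.15
position: [0.4762, 0.1249, 0.1585]
tcp_rot: [[-0.956, -0.295, 0.004], [-0.295, 0.956, 0.0], [-0.004, -0.001, -1.0]]
force: [0.5, 0.0, -1.5]
opening: 0.16
grasp_force: 30.0
wrist carrier_grip [([0.4747, 0.1222, 0.1542], 0.93)]
wrist carrier_front []
[ 0.40311209 -0.10357849]
shift mm [ 135.4 -197.2   -4. ]
rotvec [ 0.    -0.002  0.334] shift if turned first [  63.3 -230.7   -4.1]
[ 1.66481231e+00  2.79710386e+01  1.06022829e+02 -3.55915830e-03
  4.61100250e+01 -1.05473956e+02]
```

Carrier held (grip 30 N, opening 14 mm). I'll turn it to the viewer's yaw and go over the viewer for a wrist view of the mouth.

```bash
python3 -m jog '0 0 0 0 0 0.16 0;0 0 0 0 0 0.174 0;-5 -45 -20 0 0 0 0;-30 -45 -20 0 0 0 0;-40 -45 -20 0 0 0 0;-40 -45 -20 0 0 0 0;-40 -45 -20 0 0 0 0;-38 -23 0 0 0 0 0;0 0 0 0 0 0 0;0 0 0 0 0 0 0'; python3 - <<'E'
from h import *
d=capture("wrist");cv2.imwrite("pics/w2.png",d["color"][:,:,::-1])
np.savez("w2.npz",**{k:np.array(v) for k,v in d.items()})
po("wrist",["mouth","stop","wheel_top","viewer","carrier_grip","fork_rider","solid_rider"])
for n,p in dict(mouth=[.587,-.11,.006],wheel=[.6255,-.199,.055],stop=[.671,-.113,.006]).items(): print(n,px(d,np.array(p)))
E
```

```text
time_s: 9.55
position: [0.6561, -0.1268, 0.2532]
tcp_rot: [[-0.999, 0.035, -0.005], [0.035, 0.999, 0.002], [0.005, 0.002, -1.0]]
force: [-0.1, -0.2, -1.8]
opening: 0.158
grasp_force: 30.0
wrist mouth [([0.5852, -0.1168, 0.0032], 0.64)]
wrist stop [([0.6698, -0.112, 0.0021], 0.83)]
wrist wheel_top [([0.6252, -0.2048, 0.0577], 0.71)]
wrist viewer [([0.6606, -0.1577, -0.0022], 0.73)]
wrist carrier_grip [([0.7314, -0.3659, 0.036], 0.96), ([0.6565, -0.1301, 0.2494], 0.88)]
wrist fork_rider [([0.727, -0.1807, 0.0498], 0.59)]
wrist solid_rider []
mouth [264.37314239 117.62572895]
wheel [193.52978136 154.34518009]
stop [263.75297029 178.57399478]
```

View pics/w2.png

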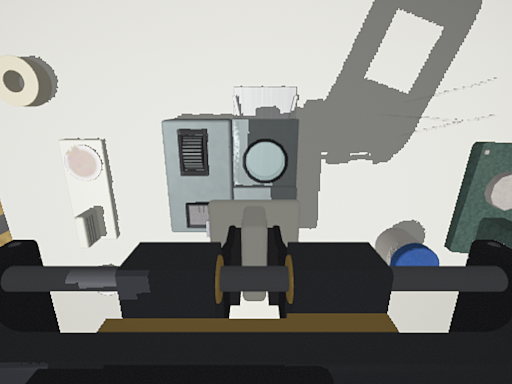

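The wrist view shows the viewer: mouth edge at row ~119, columns 231–297, apron at (265,98), wheel at (193,152), and the held carrier below. Next I'll fit the viewer's pose and overlay it on this image.

```bash
cat > fit.py <<'E'
from h import *
d=dict(np.load("w2.npz"))
L=[((-75,45),[(.5889,-.1068),(.5848,-.112),(.5852,-.1168),(.586,-.110)]),((10,45),[(.6676,-.1114),(.6745,-.1128),(.6698,-.112)]),((-35,-45),[(.624,-.202),(.6253,-.1967),(.6252,-.2048)]),((0,0),[(.66,-.153),(.661,-.158),(.6606,-.1577)])]
A=np.array([np.array(a)/1000. for a,o in L for _ in o]);B=np.array([p for _,o in L for p in o])
Ac=A-A.mean(0);Bc=B-B.mean(0);yaw=np.arctan2((Ac[:,0]*Bc[:,1]-Ac[:,1]*Bc[:,0]).sum(),(Ac*Bc).sum())
Rz=np.array([[np.cos(yaw),-np.sin(yaw)],[np.sin(yaw),np.cos(yaw)]]);o=B.mean(0)-Rz@A.mean(0)
print("net fit",o,np.degrees(yaw))
# refine the fit on the sharp dark/bright edges: candidates scored by image gradient along model lines
g=cv2.GaussianBlur(cv2.cvtColor(d["color"],cv2.COLOR_RGB2GRAY).astype(np.float32),(0,0),1)
gx=cv2.Sobel(g,5,1,0);gy=cv2.Sobel(g,5,0,1)
segs=[((-75,-84,46),(-75,4,46)),((-75,8,36),(-75,80,36)),((-74,-84,46),(50,-84,46))]
def W(P,o,yaw):
    c,s=np.cos(yaw),np.sin(yaw);P=np.array(P)/1000.;return np.array([o[0]+c*P[0]-s*P[1],o[1]+s*P[0]+c*P[1],P[2]])
def score(q):
    S=0
    for a,b in segs:
        pa,pb=px(d,W(a,q[:2],q[2])),px(d,W(b,q[:2],q[2]));n=np.array([-(pb-pa)[1],(pb-pa)[0]]);n/=np.linalg.norm(n)
        T=np.linspace(.03,.97,60)[:,None];X=(pa+(pb-pa)*T).astype(np.float32)
        G=cv2.remap(gx,X[:,:1],X[:,1:],1)*n[0]+cv2.remap(gy,X[:,:1],X[:,1:],1)*n[1];S+=abs(G).clip(0,150).mean()
    return S
best=max(((score((o[0]+i/1000,o[1]+j/1000,yaw+np.radians(k))),i,j,k) for i in np.arange(-6,6.1,.5) for j in np.arange(-6,6.1,.5) for k in np.arange(-4,4.1,.5)))
q=(o[0]+best[1]/1000,o[1]+best[2]/1000,yaw+np.radians(best[3]));print("refined",best,q,np.degrees(q[2]))
np.save("q.npy",q)
for n,p in dict(mouth=(-75,45,6),stop=(10,45,6),wheel=(-35,-45,55)).items(): print(n,W(p,q[:2],q[2]))
f=5;u0,v0=150,80;im=cv2.resize(d["color"][v0:v0+115,u0:u0+160],None,fx=f,fy=f,interpolation=3)
for a,b in segs+[((-115,5,6),(-115,85,6)),((-104,7,22),(-75,13.5,22)),((-104,83,22),(-75,76.5,22)),((-60,-57,46),(-10,-57,46)),((-60,-33,46),(-10,-33,46))]:
    e=[tuple(np.round((px(d,W(p,q[:2],q[2]))-[u0,v0]+.5)*f).astype(int).tolist()) for p in (a,b)];cv2.line(im,e[0],e[1],(255,0,0),1)
cv2.imwrite("pics/ov.png",im[:,:,::-1])
E
python3 fit.py
```

```text
net fit [ 0.66048706 -0.15671009] -0.49472703845672644
refined (np.float64(371.16732463872233), np.float64(1.5), np.float64(1.5), np.float64(-0.5)) (np.float64(0.6619870622469146), np.float64(-0.1552100946621759), np.float64(-0.01736126197968213)) -0.9947270384567264
mouth [ 0.58777958 -0.10891485  0.006     ]
stop [ 0.67276677 -0.11039048  0.006     ]
wheel [ 0.62621112 -0.1995957   0.055     ]
```

View pics/ov.png

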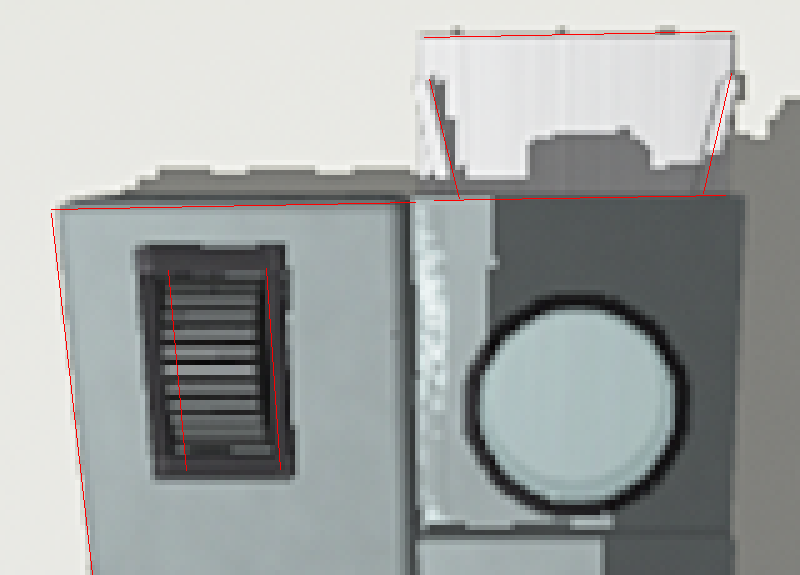

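The overlay fits within about 1–1.5 mm, with the roof edges, front edge and guides on the lines. Mouth is (0.588,−0.109), stop (0.673,−0.110) and yaw −1°, which agrees with the network heights and the 85 mm depth. I'll stage the carrier before the apron.

```bash
python3 -c "
from h import *
to([0.4138,-0.106,0.10],89)"
```

```text
shift mm [244.3  12.8 155.9]
rotvec [-0.     0.    -0.017] shift if turned first [244.1  16.8 156. ]
```

```bash
python3 -m jog '20 0 0 0 0 -0.017 0;45 4 5 0 0 0 0;45 4 5 0 0 0 0;45 4 10 0 0 0 0;45 5 20 0 0 0 0;34 0 40 0 0 0 0;10 0 40 0 0 0 0;0 0 36 0 0 0 0;0 0 0 0 0 0 0;0 0 0 0 0 0 0'; python3 - <<'E'
from h import *
to([0.4138,-0.106,0.044],89)
for c in ["top","scene"]:
    d=capture(c);po(c,["carrier_front","carrier_grip"],4)
E
```

```text
time_s: 11.2
position: [0.4151, -0.1063, 0.1006]
tcp_rot: [[-1.0, 0.018, 0.002], [0.018, 1.0, -0.001], [-0.002, -0.001, -1.0]]
force: [-0.3, -0.4, -0.1]
opening: 0.158
grasp_force: 30.0
shift mm [ 1.4  0.4 56.6]
rotvec [-0.001  0.002 -0.   ] shift if turned first [ 1.3  0.3 56.6]
top carrier_front [([0.6108, -0.358, 0.0008], 0.98), ([0.5407, -0.1122, 0.0644], 0.72)]
top carrier_grip [([0.7299, -0.3685, 0.0296], 0.72), ([0.4698, 0.3375, -0.0014], 0.51)]
scene carrier_front [([0.5443, -0.1078, 0.0642], 0.96), ([0.6035, -0.3621, 0.0015], 0.93)]
scene carrier_grip [([0.732, -0.3669, 0.0349], 0.97)]
```

```bash
python3 -m jog '1 0 30 0 0 0 0;0 0 20 0 0 0 0;0 0 6 0 0 0 0;0 0 0 0 0 0 0;-15 0 0 0 0 0 0;-15 0 0 0 0 0 0;-15 0 0 0 0 0 0;-10 0 0 0 0 0 0;0 0 0 0 0 0 0'; python3 -c "
from h import *
to([0.5488,-0.1084,0.044],89)"
```

```text
time_s: 12.62
position: [0.4693, -0.107, 0.0437]
tcp_rot: [[-1.0, 0.017, 0.001], [0.017, 1.0, -0.001], [-0.001, -0.001, -1.0]]
force: [0.9, 0.0, -1.9]
opening: 0.162
grasp_force: 30.0
shift mm [-79.6  -0.   -0.2]
rotvec [-0.001  0.001  0.   ] shift if turned first [-79.6   0.   -0.3]
```

```bash
python3 -m jog '-10 0 0 0 0 0 0;-15 0 0 0 0 0 0;-15 0 0 0 0 0 0;-15 0 0 0 0 0 0;-10 0 0 0 0 0 0;-5 0 0 0 0 0 0;0 0 0 0 0 0 0'; python3 -c "
from h import *
to([0.5488,-0.1084,0.044],89)"
```

```text
time_s: 13.5
position: [0.5386, -0.1083, 0.0436]
tcp_rot: [[-1.0, 0.018, 0.001], [0.018, 1.0, -0.0], [-0.001, -0.0, -1.0]]
force: [0.3, -1.6, -0.9]
opening: 0.161
grasp_force: 30.0
shift mm [-10.2   0.1  -0.3]
rotvec [-0.     0.001 -0.001] shift if turned first [-10.2   0.1  -0.4]
```

```bash
python3 -m jog '-3 0 0.5 0 0 0 0;-2 0 0.5 0 0 0 0;-2 0 0 0 0 0 0;-2 0 0 0 0 0 0;0 0 0 0 0 0 0'; python3 -m jog '-2 0 0 0 0 0 0;-2 0 0 0 0 0 0;0 0 0 0 0 0 0'
```

```text
time_s: 14.12
position: [0.5464, -0.1081, 0.0426]
tcp_rot: [[-1.0, 0.018, -0.002], [0.018, 1.0, 0.001], [0.002, 0.001, -1.0]]
force: [-2.6, -2.5, 0.7]
opening: 0.155
grasp_force: 30.0
time_s: 14.5
position: [0.5468, -0.1076, 0.0425]
tcp_rot: [[-1.0, 0.017, -0.009], [0.017, 1.0, 0.002], [0.009, 0.002, -1.0]]
force: [-10.6, -3.6, 5.0]
opening: 0.162
grasp_force: 30.1
```

Contact with the stop at TCP x=0.5467 with −10 N, where 0.5488±2 was expected. I'll relax, release and check.

```bash
python3 -m jog '2 0 0 0 0 0 0;0 0 0 0 0 0 40;0 0 0 0 0 0 40;0 0 0 0 0 0 40;0 0 0 0 0 0 40;0 0 -10 0 0 0 40;0 0 -40 0 0 0 40;0 0 -50 0 0 0 40;30 0 -60 0 0 0 0;0 0 -20 0 0 0 0;0 0 0 0 0 0 0'; python3 - <<'E'
from h import *
for c in ["scene","top","wrist"]:
    d=capture(c);po(c,["carrier_grip","mouth","needle_tip","fork_rider","solid_rider","wheel_top"],3)
d=capture("wrist");cv2.imwrite("pics/w3.png",d["color"][:,:,::-1]);np.savez("w3.npz",**{k:np.array(v) for k,v in d.items()})
E
```

```text
time_s: 15.88
position: [0.5222, -0.1083, 0.2211]
tcp_rot: [[-1.0, 0.018, 0.005], [0.018, 1.0, -0.002], [-0.005, -0.002, -1.0]]
force: [0.4, -0.2, -0.8]
opening: 0.204
grasp_force: 0.0
scene carrier_grip [([0.55, -0.1046, 0.0387], 0.98), ([0.7293, -0.3648, 0.034], 0.63)]
scene mouth []
scene needle_tip []
scene fork_rider [([0.7278, -0.1768, 0.0466], 0.66)]
scene solid_rider [([0.7298, -0.1372, 0.0456], 0.4)]
scene wheel_top [([0.6245, -0.2018, 0.0548], 0.93)]
top carrier_grip [([0.7322, -0.3683, 0.0285], 0.97), ([0.5461, -0.1082, 0.0416], 0.59), ([0.6668, -0.1587, 0.0005], 0.36)]
top mouth []
top needle_tip []
top fork_rider [([0.7262, -0.1811, 0.0456], 0.46), ([0.7843, 0.0807, -0.0061], 0.25)]
top solid_rider [([0.7278, -0.1387, 0.0465], 0.38)]
top wheel_top [([0.627, -0.1967, 0.0573], 0.92), ([0.7864, 0.0824, -0.0014], 0.22)]
wrist carrier_grip [([0.5449, -0.1118, 0.0363], 0.73), ([0.7275, -0.3685, 0.0334], 0.61), ([0.5982, -0.1088, 0.0039], 0.55)]
wrist mouth [([0.5875, -0.1135, 0.004], 0.89)]
wrist needle_tip []
wrist fork_rider [([0.6004, -0.1094, 0.0058], 0.23)]
wrist solid_rider []
wrist wheel_top []
```

View pics/w3.png

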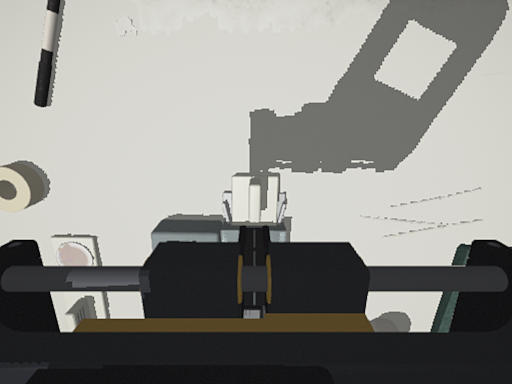

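The carrier sits in the tunnel with its rear edge at row ~173 and the fin at (256,200). I'll check it's home from beyond the viewer, where the riders show too.

```bash
python3 -m jog '-30 -6 -10 0 0 0 0;-50 -10 -10 0 0 0 0;-50 -10 -10 0 0 0 0;-50 -10 0 0 0 0 0;-40 -10 0 0 0 0 0;-18 0 0 0 0 0 0;0 0 0 0 0 0 0;0 0 0 0 0 0 0'; python3 - <<'E'
from h import *
d=capture("wrist");po("wrist",["carrier_grip","mouth","needle_tip","fork_rider","solid_rider","wheel_top","viewer"],3)
np.savez("w4.npz",**{k:np.array(v) for k,v in d.items()})
q=np.load("q.npy")
for n,p in dict(fin_near_top=(-90,45,48),plate_rear=(-140,45,14),mouthroof=(-75,45,36),wheel=(-35,-45,55),needle=(59,0,50)).items():
    c,s=np.cos(q[2]),np.sin(q[2]);X=np.array([q[0]+(c*p[0]-s*p[1])/1000,q[1]+(s*p[0]+c*p[1])/1000,p[2]/1000]);print(n,np.round(px(d,X),1))
im=cv2.resize(d["color"][30:240,120:360],None,fx=2.8,fy=2.8,interpolation=3);cv2.imwrite("pics/w4.png",im[:,:,::-1])
E
```

```text
time_s: 17.98
position: [0.7573, -0.1578, 0.2482]
tcp_rot: [[-1.0, 0.018, -0.002], [0.018, 1.0, 0.0], [0.002, 0.0, -1.0]]
force: [-0.9, 0.4, -0.4]
opening: 0.002
grasp_force: 0.0
wrist carrier_grip [([0.7294, -0.3656, 0.0307], 0.62)]
wrist mouth [([0.5838, -0.1139, -0.0003], 0.98)]
wrist needle_tip [([0.6639, -0.1569, -0.0012], 0.68)]
wrist fork_rider [([0.7295, -0.1803, 0.0458], 0.6), ([0.6737, -0.1131, 0.0054], 0.28)]
wrist solid_rider [([0.7275, -0.1379, 0.043], 0.64)]
wrist wheel_top [([0.6268, -0.2036, 0.0562], 0.81)]
wrist viewer [([0.662, -0.1574, -0.0013], 0.88)]
fin_near_top [297.2   4.7]
plate_rear [294.7 -36.2]
mouthroof [295.   24.1]
wheel [213.4  60.9]
needle [254.7 146.9]
```

View pics/w4.png

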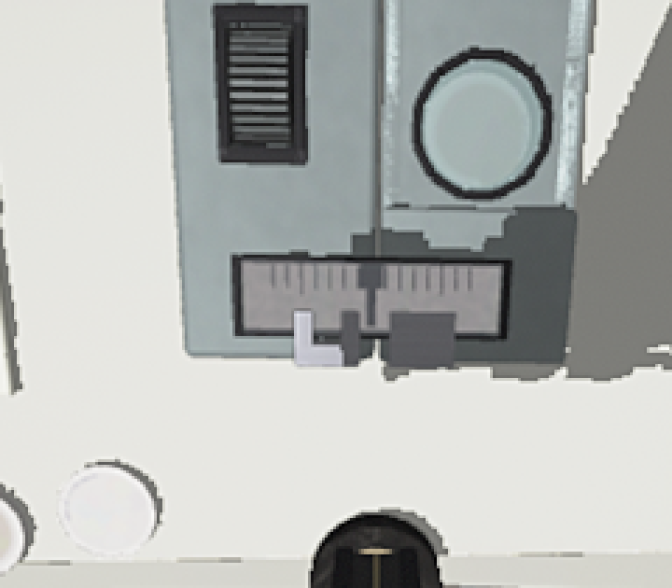

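The view shows the fork's gap at crop col ~327 and the needle at 371, with the solid rider at 422. At 2.36 px/mm that's −18.6 mm, or about −1.55 rad and −39 mm of rim. Before the wheel, I'll push the carrier's rear end with closed fingers to make sure it's home.

```bash
python3 -m jog '25 6 0 0 0 0 0;50 10 0 0 0 0 0;50 10 0 0 0 0 0;50 10 0 0 0 0 0;50 10 5 0 0 0 0;40 0 35 0 0 0 0;8 0 55 0 0 0 0;0 0 55 0 0 0 0;0 0 50 0 0 0 0;0 0 20 0 0 0 0;0 0 0 0 0 0 0'; python3 - <<'E'
from h import *
to([0.51,-0.107,0.028],89)
E
```

```text
time_s: 19.75
position: [0.4855, -0.107, 0.0273]
tcp_rot: [[-1.0, 0.018, -0.003], [0.018, 1.0, 0.001], [0.003, 0.001, -1.0]]
force: [0.1, -0.3, 0.2]
opening: 0.008
grasp_force: 0.0
shift mm [-24.5   0.4  -0.7]
rotvec [ 0.001 -0.003 -0.   ] shift if turned first [-24.5   0.4  -0.7]
```

```bash
python3 -m jog '-12 0 0 0 0 0 0;-8 0 0 0 0 0 0;-4 0 0 0 0 0 0;-2 0 0 0 0 0 0;-1 0 0 0 0 0 0;0 0 0 0 0 0 0'; python3 -m jog '-2 0 0 0 0 0 0;-2 0 0 0 0 0 0;0 0 0 0 0 0 0'
```

```text
time_s: 20.5
position: [0.5115, -0.1071, 0.0286]
tcp_rot: [[-1.0, 0.018, -0.003], [0.018, 1.0, 0.001], [0.003, 0.001, -1.0]]
force: [-5.5, -0.8, 4.2]
opening: 0.009
grasp_force: 2.6
time_s: 20.88
position: [0.5119, -0.1068, 0.0284]
tcp_rot: [[-1.0, 0.017, -0.011], [0.017, 1.0, 0.003], [0.011, 0.003, -1.0]]
force: [-12.5, -4.3, 9.2]
opening: 0.009
grasp_force: 6.0
```

It's solid at the stop: 0.512+0.0095+0.150 ≈ 0.671, matching the stop. Now to the wheel.

```bash
python3 -m jog '10 0 0 0 0 0 0;10 0 -20 0 0 0 0;0 0 -40 0 0 0 0;-10 -20 -30 0 0 0 0;-45 -35 0 0 0 0 0;-45 -36 0 0 0 0 0;-36 0 0 0 0 0 0;0 0 0 0 0 0 0;0 0 0 0 0 0 0'; python3 - <<'E'
from h import *
to([0.6345,-0.1998,0.0780],89)
E
```

```text
time_s: 22.0
position: [0.6309, -0.2002, 0.1179]
tcp_rot: [[-1.0, 0.017, -0.001], [0.017, 1.0, 0.001], [0.001, 0.001, -1.0]]
force: [0.3, 0.8, -0.5]
opening: 0.007
grasp_force: 0.0
shift mm [-3.6  0.4 39.9]
rotvec [ 0.001 -0.001  0.   ] shift if turned first [-3.6  0.5 39.9]
```

Down gently to feel the wheel, without stroking yet.

```bash
python3 -m jog '-3 0 25 0 0 0 0;0 0 14 0 0 0 0;0 0 0 0 0 0 0;0 0 2 0 0 0 0;0 0 1 0 0 0 0;0 0 1 0 0 0 0;0 0 0 0 0 0 0'
```

```text
time_s: 22.88
position: [0.6349, -0.201, 0.0762]
tcp_rot: [[-1.0, 0.018, 0.001], [0.018, 1.0, -0.001], [-0.001, -0.0, -1.0]]
force: [0.4, 0.1, 1.2]
opening: 0.002
grasp_force: 1.0
```

```bash
python3 -m jog '0 0 1.5 0 0 0 0;0 0 1 0 0 0 0;0 0 0 0 0 0 0'; python3 -m jog '4 0 0 0 0 0 0;4 0 0 0 0 0 0;4 0 0 0 0 0 0;3 0 0 0 0 0 0;0 0 0 0 0 0 0'; python3 -m jog '0 0 -15 0 0 0 0;0 0 -5 0 0 0 0;0 0 0 0 0 0 0'; python3 - <<'E'
from h import *
for c in ["top","scene","wrist"]:
    d=capture(c);np.savez("s1"+c+".npz",**{k:np.array(v) for k,v in d.items()});po(c,["needle_tip","fork_rider"])
E
```

```text
time_s: 23.25
position: [0.635, -0.2011, 0.0738]
tcp_rot: [[-1.0, 0.018, 0.001], [0.018, 1.0, -0.001], [-0.001, -0.001, -1.0]]
force: [0.1, 0.6, 5.8]
opening: 0.008
grasp_force: 2.9
time_s: 23.88
position: [0.6203, -0.2006, 0.074]
tcp_rot: [[-1.0, 0.018, 0.002], [0.018, 1.0, -0.0], [-0.002, -0.0, -1.0]]
force: [1.1, -0.2, 5.2]
opening: 0.004
grasp_force: 2.9
time_s: 24.25
position: [0.6196, -0.2007, 0.0936]
tcp_rot: [[-1.0, 0.018, 0.001], [0.018, 1.0, -0.0], [-0.001, -0.0, -1.0]]
force: [-0.8, 0.2, 0.1]
opening: 0.008
grasp_force: 0.0
top needle_tip []
top fork_rider [([0.7303, -0.1811, 0.0491], 0.53)]
scene needle_tip []
scene fork_rider [([0.7257, -0.1758, 0.0447], 0.55)]
wrist needle_tip []
wrist fork_rider []
```

The stroke rolled (about 1 N drag). Second stroke, then I look.

```bash
python3 -m jog '-15 0 0 0 0 0 0;0 0 0 0 0 0 0;0 0 14 0 0 0 0;0 0 6 0 0 0 0;0 0 0 0 0 0 0;4 0 0 0 0 0 0;4 0 0 0 0 0 0;4 0 0 0 0 0 0;3 0 0 0 0 0 0;0 0 0 0 0 0 0'; python3 -m jog '0 0 -20 0 0 0 0;-10 0 -50 0 0 0 0;-50 20 -50 0 0 0 0;-50 20 -40 0 0 0 0;-28 0 0 0 0 0 0;0 0 0 0 0 0 0;0 0 0 0 0 0 0'; python3 - <<'E'
from h import *
d=capture("wrist");po("wrist",["needle_tip","fork_rider","solid_rider"])
np.savez("w5.npz",**{k:np.array(v) for k,v in d.items()})
im=cv2.resize(d["color"][30:240,120:360],None,fx=2.8,fy=2.8,interpolation=3);cv2.imwrite("pics/w5.png",im[:,:,::-1])
E
```

```text
time_s: 25.95
position: [0.6198, -0.2004, 0.0738]
tcp_rot: [[-1.0, 0.018, 0.001], [0.018, 1.0, 0.0], [-0.001, 0.0, -1.0]]
force: [0.1, 1.0, 5.7]
opening: 0.004
grasp_force: 3.0
time_s: 26.82
position: [0.7454, -0.1671, 0.2218]
tcp_rot: [[-1.0, 0.018, -0.004], [0.018, 1.0, 0.001], [0.004, 0.001, -1.0]]
force: [-0.1, 0.4, 0.1]
opening: 0.003
grasp_force: 0.0
wrist needle_tip []
wrist fork_rider [([0.7279, -0.1836, 0.0466], 0.71)]
wrist solid_rider [([0.7277, -0.1374, 0.0437], 0.85)]
```

View pics/w5.png

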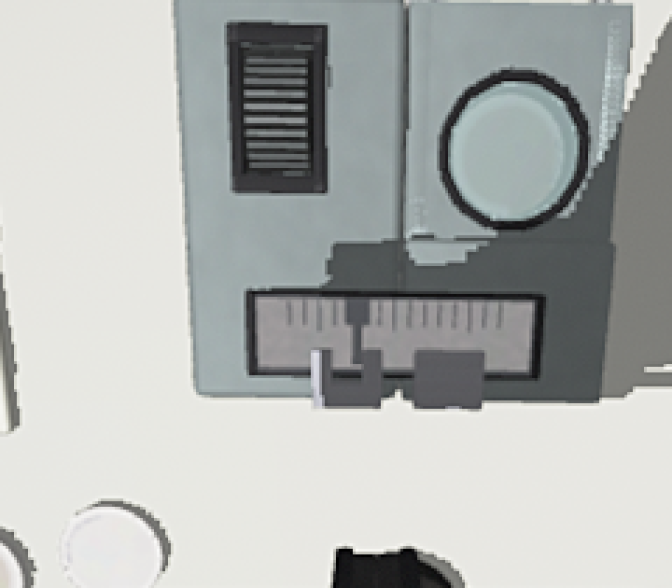

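The needle is at col 357 and the fork's middle at ~348.5 (2.7 px/mm), so 3.1 mm remain, about 6.5 mm of rim. One short stroke.

```bash
python3 -m jog '10 0 0 0 0 0 0;50 -15 20 0 0 0 0;50 -20 40 0 0 0 0;8 0 40 0 0 0 0;0 0 0 0 0 0 0;0 0 0 0 0 0 0'; python3 -c "
from h import *
to([0.6290,-0.2005,0.0738],89)"
```

```text
time_s: 27.78
position: [0.6335, -0.1993, 0.1272]
tcp_rot: [[-1.0, 0.018, 0.003], [0.018, 1.0, -0.001], [-0.003, -0.001, -1.0]]
force: [1.4, 0.1, 1.2]
opening: 0.008
grasp_force: 0.0
shift mm [ 4.6 -1.2 53.4]
rotvec [-0.001  0.003 -0.   ] shift if turned first [ 4.4 -1.2 53.4]
```

```bash
python3 -m jog '4 -1 25 0 0 0 0;0 0 20 0 0 0 0;0 0 5 0 0 0 0;0 0 3 0 0 0 0;0 0 0 0 0 0 0;0 0 0 0 0 0 0'; python3 -m jog '2 0 0.5 0 0 0 0;2.5 0 0 0 0 0 0;2 0 0 0 0 0 0;0 0 0 0 0 0 0'; python3 -m jog '0 0 -20 0 0 0 0;-10 0 -50 0 0 0 0;-50 20 -50 0 0 0 0;-50 20 -40 0 0 0 0;-28 0 0 0 0 0 0;0 0 0 0 0 0 0;0 0 0 0 0 0 0'; python3 - <<'E'
from h import *
d=capture("wrist");po("wrist",["fork_rider","carrier_grip"])
im=cv2.resize(d["color"][110:190,160:320],None,fx=5,fy=5,interpolation=3);cv2.imwrite("pics/w6.png",im[:,:,::-1])
for c in ["scene","top"]:
    capture(c);po(c,["carrier_grip","screw_jar","label_roll","empty_holder_1"])
E
```

```text
time_s: 28.52
position: [0.6292, -0.1995, 0.0744]
tcp_rot: [[-1.0, 0.018, 0.002], [0.018, 1.0, -0.0], [-0.002, -0.0, -1.0]]
force: [-0.3, 1.9, 4.9]
opening: 0.002
grasp_force: 2.6
time_s: 29.02
position: [0.6234, -0.1993, 0.0742]
tcp_rot: [[-1.0, 0.018, 0.004], [0.018, 1.0, -0.001], [-0.004, -0.0, -1.0]]
force: [0.4, 2.5, 5.2]
opening: 0.005
grasp_force: 2.7
time_s: 29.9
position: [0.7479, -0.1663, 0.2216]
tcp_rot: [[-1.0, 0.018, -0.002], [0.018, 1.0, 0.0], [0.002, 0.0, -1.0]]
force: [0.5, -0.0, -0.9]
opening: 0.009
grasp_force: 0.0
wrist fork_rider [([0.732, -0.1792, 0.0485], 0.72)]
wrist carrier_grip [([0.7277, -0.3696, 0.0311], 0.74), ([0.6718, -0.1116, 0.0024], 0.43)]
scene carrier_grip [([0.7335, -0.3675, 0.0335], 0.62), ([0.5506, -0.1071, 0.0405], 0.57)]
scene screw_jar [([0.7854, 0.0785, -0.0024], 0.88)]
scene label_roll [([0.5315, -0.4191, -0.0009], 0.72)]
scene empty_holder_1 [([0.4697, 0.3407, 0.002], 0.51)]
top carrier_grip [([0.7285, -0.3685, 0.0314], 0.98), ([0.7853, 0.0842, -0.0059], 0.37)]
top screw_jar [([0.7854, 0.0817, -0.0041], 0.51)]
top label_roll [([0.7827, 0.0813, -0.0063], 0.25)]
top empty_holder_1 [([0.4697, 0.3394, -0.0017], 0.63)]
```

View pics/w6.png

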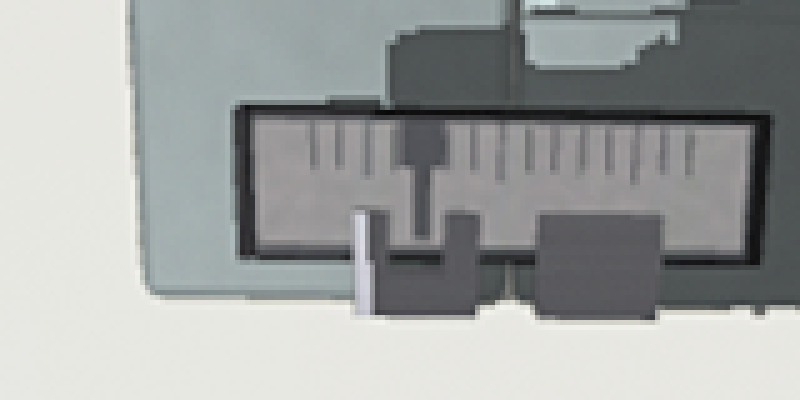

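The needle (col 423) stands in the gap (388–445), about 1 mm off its middle. The carrier is home, the bystanders haven't moved, and the arm is clear. Handing in.

```bash
python3 -c "
from rig import *
print(hand_in())"
```

```text
the job is handed in; nothing more can be done
None
```

I handed the job in at about 30 s: the carrier is seated against the stop, the needle stands about 1 mm off the middle of the forked rider's gap, and the arm is clear of everything; the judge returned no verdict.

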